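Stack tapered carving blanks head to tail and crosswise to dry

ROBOT

A 6-joint arm with a two-finger parallel gripper is mounted at the origin on the work surface. World frame = base frame: x ahead of the robot, y to its left, z up, the work surface at z = 0. Lengths are in mm, angles in rad, forces in N, time in s.
With the tool pointing down it reaches from about 275 to 750 mm from the base axis. Payload 10.2 kg.
Tool frame: the origin (TCP) lies at the centre of the arm's flange, where the gripper is bolted on; the fingertips stand ctrl.tip_reach ahead of it and the grasp point (between the pads) lies 155 mm ahead of it (ctrl.tip_reach is the distance from the TCP to the fingertips, in mm); z points along the fingers, y is the direction in which the jaws open and shut (so a half turn about z gives the same grasp; the last joint's range is limited). The gripper opens to 85 mm and grips with 20 to 120 N. Pads are 22 mm wide; open, the fingers measure 114 mm over their backs; the gripper's body (76 mm by 85 mm) begins 54 mm behind the grasp point. The pads swing forward as they close: fully open they stand 13 mm farther back than shut.
Start: joints at [0.925, 0.313, 1.498, -0, 1.331, -0.223], TCP at [215.429, 478.772, 404.694] pointing down, gripper open.
Joint ranges: [-2.94, 2.94], [-0.97, 2.17], [0.19, 2.56], [-1.23, 4.37], [0.02, 3.11], [-2.88, 2.88]. Speed limits (rad/s): [2.39, 2.39, 3.01, 3.14, 3.14, 3.14].

INTERFACE

Orientations are given as a unit quaternion [w, x, y, z].
In Python, from rig import ctrl, viewer gives the robot as it stands.
- The arm moves only by the tool drive_tool, never from a script. Its argument "rows" is a list that holds one entry, the list of rows, each a list of 6 numbers: the shift along the world's x, y, z normalised to -1 to 1, where 1 is 0.1 m, then the turn, a rotation vector about the world's x, y, z normalised to -1 to 1, where 1 is 90 degrees. A call has 1 to 10 rows; each row is the pose to reach, as a shift and turn from the pose measured when the call began; what a row does not reach only later rows make up. A row lasts 1/8 s, in which the tool goes at most 62.5 mm and 10.7 degrees, less where a joint would pass 70% of its speed; a pose out of reach is approached as far as the arm can. A call with a number of a shift or a turn outside -1 to 1 is refused whole. A call with a gripper value outside its range is refused whole. "fingers" is the opening, from -1 (shut) to 1 (fully open), set as the call begins (left out, the last holds). The fingers move at their own pace and stop on an object; "force" is the grip in N (left out, the last holds). Time passes only in rows, so rows that repeat a pose let the fingers close. It gives the time, the measured TCP pose, the force and the opening at its end, in the units of the state.
- ctrl.sense(): the state, without advancing time (a new reading comes with each control period).
- viewer.capture(name): name is "scene" or "top" or "wrist"; returns the picture (384x512x3 uint8, red, green, blue); there is no depth.
- viewer.calibration(name): a dict with "mtx" (3x3 intrinsics, pixels), "extrinsics" (4x4, takes a point from camera to world coordinates). Camera axes: x right, y up, looking along -z (the intrinsics and any distortion apply to the point x, -y, -z); pixel columns grow to the right and rows downward; lengths in mm; the calibration is good to about 2 mm. A picture is of the moment at which its call begins: read the wrist's pose just before it. calibration takes no time and is no camera call; for the wrist camera it gives the pose at the moment of the call.
- ctrl.finish_job(): hands the job in, once; it reports no verdict.
The state is a dict: "time_s": time; "joints": joint angles; "dq": joint speeds; "tau": joint torques, N m; "eef_pos": TCP position; "ee_rot": TCP orientation; "force": force on the tool from outside, world axes, zero at the start; "wrist_torque": the same for the moment, N m; "grip_width": opening from 0.0 (shut) to 1.0 (fully open).
Only numpy, scipy, OpenCV 4.12 (cv2) and the standard library are available. Lean on these libraries where they do the work, as an engineer would, in place of code of your own. Each camera call takes 0.05 s, during which the arm holds its last target.

TASK

Finish the drying stack on the trunk slice: lay the pale blank on the green one head to tail (thick red end over thin end) so that its top comes level, lay the tan blank squarely across them, and lay the dark blank along the tan one, again head to tail so that the top of the stack is level. Keep the blanks centred over one another with every one lying underside down, leave the green blank where it lies, do not disturb the sponge, knife, sheath, carved fish or bark offcut, and let go of the finished stack.

Things in the scene. Friction and masses are not known exactly. Their poses are not given: they have to be found in the camera images.
- slice_top (a point): centre of the top of the drying stand, a fixed round slice of trunk 180 mm across and 30 mm high with dark bark and a pale top; its top is 30 mm above the table
- first: olive-green blank: a tapered wooden wedge, about 100 g: 130 long (x), 40 wide (y), 42 thick at one end, 24 at the other; the last 14 mm of the thick end are red wax. Underside flat, upper face sloping 0.138 rad, long sides parallel and upright. Origin: middle of the underside; x to the thick end, z up, square to the underside
- first_center (a point): centre of the first blank, 16.5 mm above the middle of its underside (33 mm thick there); axes as its body. It lies loose on the drying stand, underside down, heading varied: it is the bottom of the stack and stays there.
- first_thick (a point): middle of the thick (red) end face of the first blank, 65 mm along x and 4.5 mm up from its centre; same axes
- first_top (a point): middle of the sloping upper face of the first blank, 16.5 mm above its centre; z is square to that upper face, x runs up the slope to the thick end
- pale: pale cream blank: a tapered wooden wedge, about 100 g: 130 long (x), 40 wide (y), 42 thick at one end, 24 at the other; the last 14 mm of the thick end are red wax. Underside flat, upper face sloping 0.138 rad, long sides parallel and upright. Origin: middle of the underside; x to the thick end, z up, square to the underside
- pale_center (a point): centre of the pale blank, 16.5 mm above the middle of its underside (33 mm thick there); axes as its body. It starts on the table, underside down, heading varied; which loose blank lies in which place varies.
- pale_thick (a point): middle of the thick (red) end face of the pale blank, 65 mm along x and 4.5 mm up from its centre; same axes
- pale_top (a point): middle of the sloping upper face of the pale blank, 16.5 mm above its centre; z is square to that upper face, x runs up the slope to the thick end
- tan: tan-brown blank: a tapered wooden wedge, about 100 g: 130 long (x), 40 wide (y), 42 thick at one end, 24 at the other; the last 14 mm of the thick end are red wax. Underside flat, upper face sloping 0.138 rad, long sides parallel and upright. Origin: middle of the underside; x to the thick end, z up, square to the underside
- tan_center (a point): centre of the tan blank, 16.5 mm above the middle of its underside (33 mm thick there); axes as its body. It starts on the table, underside down, heading varied; which loose blank lies in which place varies.
- tan_thick (a point): middle of the thick (red) end face of the tan blank, 65 mm along x and 4.5 mm up from its centre; same axes
- tan_top (a point): middle of the sloping upper face of the tan blank, 16.5 mm above its centre; z is square to that upper face, x runs up the slope to the thick end
- dark: dark chocolate-brown blank: a tapered wooden wedge, about 100 g: 130 long (x), 40 wide (y), 42 thick at one end, 24 at the other; the last 14 mm of the thick end are red wax. Underside flat, upper face sloping 0.138 rad, long sides parallel and upright. Origin: middle of the underside; x to the thick end, z up, square to the underside
- dark_center (a point): centre of the dark blank, 16.5 mm above the middle of its underside (33 mm thick there); axes as its body. It starts on the table, underside down, heading varied; which loose blank lies in which place varies.
- dark_thick (a point): middle of the thick (red) end face of the dark blank, 65 mm along x and 4.5 mm up from its centre; same axes
- dark_top (a point): middle of the sloping upper face of the dark blank, 16.5 mm above its centre; z is square to that upper face, x runs up the slope to the thick end
- sponge: grey sanding sponge 70 x 45 x 24 mm, loose on the table, a bystander; origin at the centre of its underside
- fish: small olive and cream carved fish 70 x 22 x 24 mm, loose on the table, a bystander; origin at the centre of its underside
- knife: carving knife with a honey-coloured handle, 175 x 24 x 18 mm, loose on the table, a bystander; origin at the centre of its underside
- offcut: brown bark offcut 75 x 28 x 26 mm, loose on the table, a bystander; origin at the centre of its underside
- sheath: black knife sheath 240 x 40 x 17 mm, loose on the table, a bystander; origin at the centre of its underside
Things that resemble listed ones, but are neither listed nor needed, are in the scene too. Of the things that look like the pale, the smallest one is meant.

How it is judged (in metres and radians):
On the way, in this order (a step that is already met when the one before it is completed fails the run):
1. the pale blank lies on the green one head to tail, its top level (horizontal distance between pale_center and first_center below 0.02 m and z of pale_center in the frame of first_center between 0.025 and 0.041 m and angle between the y axis of pale_center and the y axis of first_center, either way round below 0.2 rad and x of pale_thick in the frame of first_center below -0.03 m and angle between pale_top's own z axis and vertical below 0.06 rad), for 0.2 s.
2. the tan blank lies across the pale one (all of step 1 and horizontal distance between tan_center and pale_center below 0.02 m and angle between the y axis of tan_center and the x axis of first_center, either way round below 0.2 rad and angle between tan_center's own z axis and vertical below 0.06 rad and z of tan_center in the frame of first_center between 0.058 and 0.074 m), for 0.2 s.
3. the dark blank lies along the tan one head to tail, its top level (horizontal distance between tan_center and pale_center below 0.02 m and angle between the y axis of tan_center and the x axis of first_center, either way round below 0.2 rad and angle between each of tan_center, dark_top's own z axis and vertical below 0.06 rad and z of tan_center in the frame of first_center between 0.058 and 0.074 m and horizontal distance between dark_center and tan_center below 0.02 m and z of dark_center in the frame of first_center between 0.091 and 0.107 m and angle between the y axis of dark_center and the y axis of tan_center, either way round below 0.2 rad and x of dark_thick in the frame of tan_center below -0.03 m), for 0.2 s.
At the end, for the whole second after the job is handed in: Upwards green, pale, tan, dark at rest: centres within 20 mm of the one below, heights within 8 mm; pale on green and dark on tan head to tail, tan square across green, within 0.2 rad; pale and dark tops and tan underside level within 0.06 rad; green moved under 30 mm (all of step 1 and all of step 3 and linear speed of each of first, pale, tan, dark below 0.02 m/s and distance of first_center from where it was at the start of the episode below 0.03 m); the robot touches nothing.
It fails at once if the sponge is pushed more than 30 mm (distance of sponge from where it was at the start of the episode above 0.03 m).
It fails at once if the fish is pushed more than 30 mm (distance of fish from where it was at the start of the episode above 0.03 m).
It fails at once if the knife is pushed more than 30 mm (distance of knife from where it was at the start of the episode above 0.03 m).
It fails at once if the offcut is pushed more than 30 mm (distance of offcut from where it was at the start of the episode above 0.03 m).
It fails at once if the sheath is pushed more than 30 mm (distance of sheath from where it was at the start of the episode above 0.03 m).
It also fails if it takes over 72 s, if anything falls off the work surface, if the arm or the gripper's body presses on something with over 40 N, if the wrist force passes 120 N, or if a joint passes its speed limit or range.

## Working session

There is one attempt and no reset: what is moved stays moved. The work goes in short steps, Python scripts to look and compute and a tool call to move; the robot and the scene stay as the last step left them, time stands still between calls to the robot, and variables do not carry over. Pictures are saved under pics/ and viewed, and the job is handed in when it is done.

Besides the shell and the picture viewer there is one more tool, called after "Emit:" as name([rows], argument=value, ...), one row to a line, values as JSON. drive_tool: Moves the arm, as the interface text tells. Scaled input: -1 to 1 covers 0.1 m each way for a shift and 90 degrees each way for a turn. Its arguments: {"type":"object","properties":{"rows":{"type":"array","items":{"type":"array","items":{"type":"array","items":{"type":"number"}}}},"fingers":{"type":"number"},"force":{"type":"number"}},"required":["rows"]}

```bash
ls; mkdir -p pics; python3 - <<'E'
from rig import ctrl, viewer
import cv2, numpy as np
s=ctrl.sense(); print(s, ctrl.tip_reach)
for n in ["scene","top","wrist"]:
    c=viewer.calibration(n); print(n,np.round(c["mtx"],1).tolist(),np.round(c["extrinsics"],3).tolist(), c.keys())
    im=viewer.capture(n); cv2.imwrite(f"pics/{n}0.png",im[:,:,::-1])
E
```

```text
pics
{'time_s': 0.0, 'joints': array([ 9.24604063e-01,  3.13457855e-01,  1.49844484e+00, -3.74973265e-05,
        1.33101479e+00, -2.23418599e-01]), 'dq': array([ 0.00058935,  0.00029598, -0.00054187,  0.00097821,  0.00070145,
       -0.00026719]), 'tau': array([-7.47865379e-04, -4.12257564e+01, -2.59742457e+01, -1.90920614e-04,
        4.06769308e-03,  1.67041293e-06]), 'eef_pos': array([215.40111139, 478.73306899, 404.12799023]), 'ee_rot': array([-2.62517227e-04,  2.09811652e-01,  9.77741597e-01, -6.08450103e-04]), 'force': array([-0.05560548,  0.22869713,  0.51077893]), 'wrist_torque': array([ 0.00026812, -0.01428343, -0.0351164 ]), 'grip_width': 0.9998831955789889} 173.4
scene [[446.8, 0.0, 259.4], [0.0, 446.8, 193.6], [0.0, 0.0, 1.0]] [[-0.846, -0.351, 0.4, 1071.928], [0.532, -0.536, 0.655, 984.381], [-0.016, 0.768, 0.641, 925.83], [0.0, 0.0, 0.0, 1.0]] dict_keys(['mtx', 'extrinsics'])
top [[381.4, 0.0, 253.0], [0.0, 381.4, 191.0], [0.0, 0.0, 1.0]] [[-0.016, 0.997, -0.07, 452.396], [-0.999, -0.018, -0.029, 85.101], [-0.03, 0.07, 0.997, 1229.634], [0.0, 0.0, 0.0, 1.0]] dict_keys(['mtx', 'extrinsics'])
wrist [[333.4, 0.0, 253.6], [0.0, 333.4, 193.9], [0.0, 0.0, 1.0]] [[0.41, -0.867, -0.284, 142.507], [0.912, 0.389, 0.128, 511.156], [-0.001, -0.311, 0.95, 373.578], [0.0, 0.0, 0.0, 1.0]] dict_keys(['mtx', 'extrinsics'])
```

View pics/scene0.png

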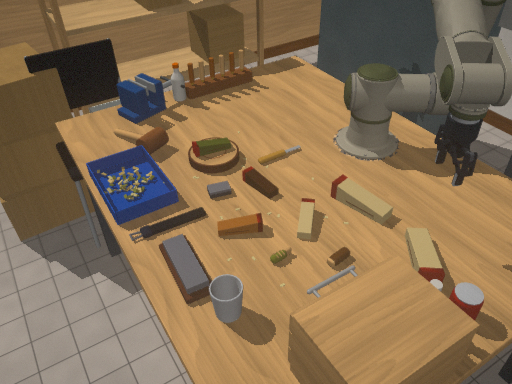

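View pics/top0.png

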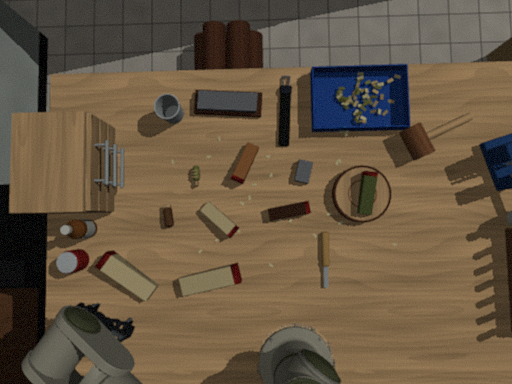

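View pics/wrist0.png

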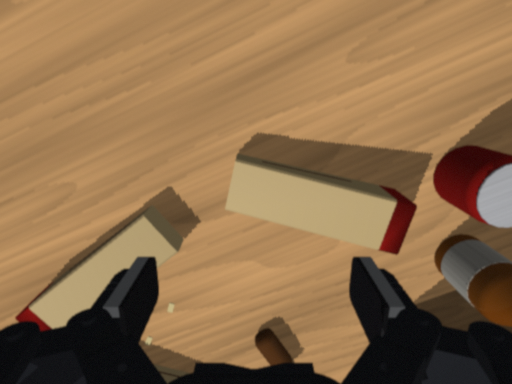

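```bash
cat > h.py <<'E'
import numpy as np, cv2
def ray(c,u,v):
    K=c["mtx"];E=c["extrinsics"]
    d=np.array([(u-K[0,2])/K[0,0],-(v-K[1,2])/K[1,1],-1.0])
    return E[:3,3],E[:3,:3]@d
def toplane(c,u,v,z):
    o,d=ray(c,u,v); t=(z-o[2])/d[2]; return o+t*d
def proj(c,p):
    E=c["extrinsics"];q=E[:3,:3].T@(np.asarray(p,float)-E[:3,3])
    return c["mtx"][0,0]*q[0]/-q[2]+c["mtx"][0,2], -c["mtx"][1,1]*q[1]/-q[2]+c["mtx"][1,2]
E
python3 - <<'E'
import cv2
im=cv2.imread('pics/top0.png')
c=im[140:260,185:395]
cv2.imwrite('pics/top0c.png',cv2.resize(c,None,fx=3.8,fy=3.8,interpolation=cv2.INTER_CUBIC))
for n,(u,v) in dict(pale=(216,218),palered=(235,232),tan=(243,166),tanred=(236,178),dark=(286,212),darkred=(308,209),green=(368,195),greenred=(370,174)).items():
    print(n,im[v,u],cv2.cvtColor(im[v:v+1,u:u+1],cv2.COLOR_BGR2HSV)[0,0])
E
```

```text
pale [ 92 125 135] [ 23  81 135]
palered [51 70 94] [ 13 117  94]
tan [ 39  68 102] [ 14 158 102]
tanred [19 11 68] [176 214  68]
dark [20 23 35] [  6 109  35]
darkred [18 16 79] [179 203  79]
green [35 62 56] [ 37 111  62]
greenred [20 21 69] [  1 181  69]
```

View pics/top0c.png

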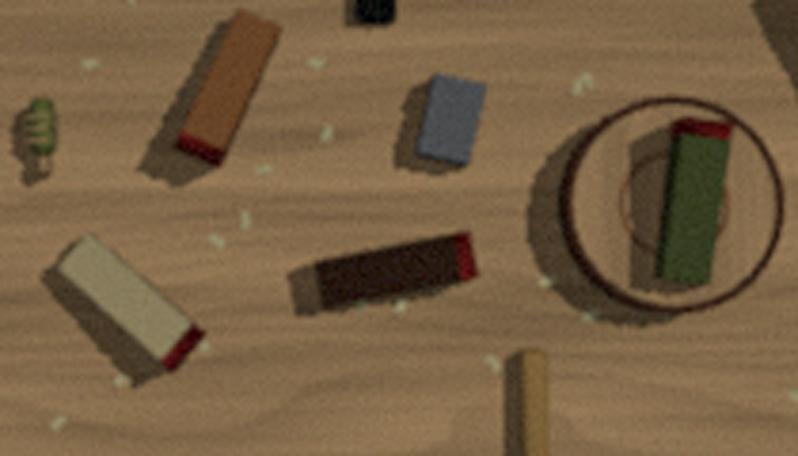

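```bash
cat > m.py <<'E'
import numpy as np, cv2, sys
from h import *
from rig import viewer
im=cv2.imread('pics/top0.png'); c=viewer.calibration('top')
hsv=cv2.cvtColor(im,cv2.COLOR_BGR2HSV).astype(int); H,S,V=hsv[...,0],hsv[...,1],hsv[...,2]
red=((H>170)|(H<4))&(S>165)&(V>45)
masks=dict(pale=(H>18)&(H<32)&(S<100)&(V>100), tan=(H>=8)&(H<=15)&(S>145)&(V>75), dark=(V<48)&(S>60), green=(H>32)&(H<55)&(S>80)&(V<85)&(V>40))
roi=dict(pale=(195,198,245,242),tan=(225,138,262,187),dark=(263,198,315,224),green=(352,166,382,218))
base=dict(pale=0,tan=0,dark=0,green=30)
def big(m):
    n,l,st,ce=cv2.connectedComponentsWithStats(m.astype(np.uint8)); k=1+np.argmax(st[1:,4]); return (l==k),ce[k]
for n in masks:
    x0,y0,x1,y1=roi[n]; w=np.zeros(im.shape[:2],bool); w[y0:y1,x0:x1]=1
    mb,cb=big(masks[n]&w); mr,cr=big(red&w)
    cnt=max(cv2.findContours((mb|mr).astype(np.uint8),0,1)[0],key=cv2.contourArea)
    r=cv2.minAreaRect(cnt); bx=cv2.boxPoints(r)
    pb=toplane(c,*cb,base[n]+32); pr=toplane(c,*cr,base[n]+40)
    rc=toplane(c,*r[0],base[n]+33)
    P=[toplane(c,*q,base[n]+33)[:2] for q in bx]
    L=[np.linalg.norm(P[i]-P[(i+1)%4]) for i in range(2)]
    i=int(np.argmax(L)); d=P[(i+1)%4]-P[i]; a=np.arctan2(d[1],d[0]); h=np.arctan2(*(pr-pb)[[1,0]])
    if np.cos(a-h)<0: a+=np.pi
    hv=np.array([np.cos(a),np.sin(a)])
    print(n,'px',cb.round(1),cr.round(1),mb.sum(),mr.sum(),'body',pb[:2].round(1),'ctr(body+7h)',(pb[:2]+7*hv).round(1),'rectctr',rc[:2].round(1),'LW',np.round(L,1),'head rect/red',np.round([np.arctan2(hv[1],hv[0]),h],3))
E
python3 m.py
```

```text
pale px [217.4 217.4] [232.7 231. ] 473 31 body [455.8 233.4] ctr(body+7h) [451.  228.3] rectctr [452.4 229.2] LW [ 41.6 126.3] head rect/red [-2.315 -2.297]
tan px [245.4 160.7] [236.8 178.2] 438 30 body [633.6 142.7] ctr(body+7h) [627.3 145.8] rectctr [629.5 144.8] LW [125.   41.4] head rect/red [2.689 2.69 ]
dark px [286.7 211.2] [306.9 207.4] 431 38 body [471.6  15.6] ctr(body+7h) [472.8   8.7] rectctr [472.1   9.4] LW [126.9  37.3] head rect/red [-1.391 -1.403]
green px [367.3 194.6] [371.3 173.5] 456 28 body [ 517.3 -228.2] ctr(body+7h) [ 524.2 -229.5] rectctr [ 516.9 -227.9] LW [117.   37.9] head rect/red [-0.176 -0.193]
```

Emit:
drive_tool([
  [[0.4, -0.4, 0, 0, 0, 0.1], [0.8, -0.83, 0, 0, 0, 0.2], [0.8, -0.83, 0, 0, 0, 0.3]],
], fingers=1, force=40)

```text
time_s: 0.52
eef_pos: [297.5, 393.7, 404.1]
ee_rot: [-0.0, -0.025, 1.0, -0.001]
force: [-0.3, 0.9, -0.8]
grip_width: 1.001
```

Emit:
drive_tool([
  [[0.4, -0.4, 0, 0, 0, 0.1], [0.8, -0.83, 0, 0, 0, 0.2], [0.8, -0.83, 0, 0, 0, 0.3]],
])

```text
time_s: 0.9
eef_pos: [379.6, 308.4, 403.8]
ee_rot: [-0.0, -0.258, 0.966, -0.001]
force: [-0.3, 0.5, -0.0]
grip_width: 1.004
```

Emit:
drive_tool([
  [[0.36, -0.4, 0, 0, 0, 0.1], [0.71, -0.79, 0, 0, 0, 0.2], [0.71, -0.79, 0, 0, 0, 0.2], [0.71, -0.79, 0, 0, 0, 0.2]],
])

```text
time_s: 1.4
eef_pos: [450.3, 229.5, 403.6]
ee_rot: [-0.0, -0.405, 0.914, -0.001]
force: [0.7, -0.4, 0.2]
grip_width: 1.0
```

```bash
cat > w.py <<'E'
import sys,cv2,numpy as np,json
from rig import ctrl,viewer
from h import *
n=sys.argv[1]; cam=sys.argv[2] if len(sys.argv)>2 else 'wrist'
c=viewer.calibration(cam); s=ctrl.sense(); im=viewer.capture(cam)
cv2.imwrite(f'pics/{n}.png',im[:,:,::-1]); np.savez(f'pics/{n}.npz',mtx=c['mtx'],extrinsics=c['extrinsics'])
q=s['ee_rot']; print(s['eef_pos'].round(1),'phi',round(2*np.arctan2(q[2],q[1])-np.pi/2,3),s['joints'].round(2),'t',s['time_s'],ctrl.tip_reach,s['grip_width'],'F',s['force'].round(1))
E
python3 w.py w1
```

```text
[450.3 229.5 403.6] phi 2.405 [ 0.24  0.27  1.56 -0.    1.31 -2.16] t 1.4 173.4 1.000089634493256 F [ 0.7 -0.4  0.2]
```

View pics/w1.png

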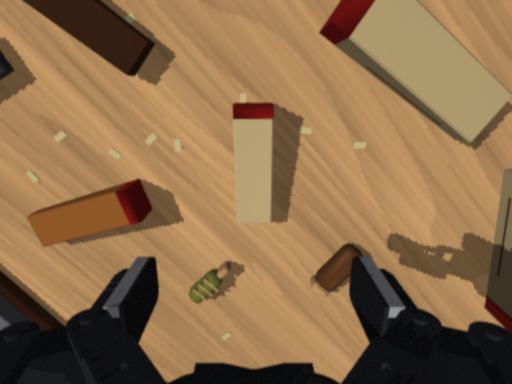

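```bash
python3 - <<'E'
from h import *
c=np.load('pics/w1.npz'); E=c['extrinsics']; print(E[:3,3].round(1))
a=toplane(c,234,103,42);b=toplane(c,273,103,42);l=toplane(c,236,222,24);r=toplane(c,272,221.5,24);l0=toplane(c,236,222,0);r0=toplane(c,272,221.5,0)
for p in (a,b,l,r,l0,r0): print(p.round(1))
for f,g in ((l,r),(l0,r0)):
  h=(a+b)/2-(f+g)/2; print(np.linalg.norm(h[:2]),np.arctan2(h[1],h[0]),((a+b+f+g)/4).round(1))
print(np.linalg.norm(a-b),np.linalg.norm(l-r))
E
python3 - <<'E'
import cv2
im=cv2.imread('pics/w1.png')[90:240,200:310]; cv2.imwrite('pics/w1c.png',cv2.resize(im,None,fx=4,fy=4,interpolation=cv2.INTER_NEAREST))
E
```

```text
[396.6 170.2 373. ]
[421.9 169.   42. ]
[394.2 194.2  42. ]
[510.8 265.3  24. ]
[480.1 292.2  24. ]
[518.6 271.9   0. ]
[485.9 300.6   0. ]
130.69694626494535 -2.3034236058527355 [451.8 230.2  33. ]
140.7926514232011 -2.3038749781404126 [455.2 233.9  21. ]
37.40259234460646 40.74998390832778
```

View pics/w1c.png

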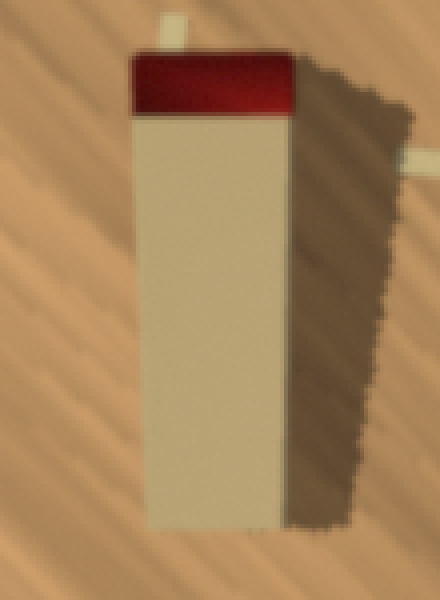

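Emit:
drive_tool([
  [[0.01, 0.01, -0.5, 0, 0, 0], [0.015, 0.007, -1, 0, 0, 0]],
])

```text
time_s: 1.7
eef_pos: [450.7, 231.6, 302.8]
ee_rot: [0.001, -0.406, 0.914, -0.001]
force: [0.7, 0.3, -0.1]
grip_width: 0.998
```

Emit:
drive_tool([
  [[0, 0, -0.5, 0, 0, 0], [0, 0, -0.9, 0, 0, 0], [0, 0, -0.95, 0, 0, 0]],
])

```text
time_s: 2.08
eef_pos: [449.6, 232.3, 206.2]
ee_rot: [-0.002, -0.406, 0.914, -0.001]
force: [-0.0, -0.4, 0.6]
grip_width: 1.0
```

Emit:
drive_tool([
  [[0.02, -0.02, -0.14, 0, 0, 0], [0.02, -0.02, -0.28, 0, 0, 0], [0.02, -0.02, -0.28, 0, 0, 0]],
])

```text
time_s: 2.45
eef_pos: [451.5, 230.3, 177.7]
ee_rot: [-0.002, -0.406, 0.914, -0.001]
force: [-0.3, 0.2, 0.1]
grip_width: 1.002
```

Emit:
drive_tool([
  [[0, 0, 0, 0, 0, 0], [0, 0, 0, 0, 0, 0], [0, 0, 0, 0, 0, 0], [0, 0, 0, 0, 0, 0], [0, 0, 0, 0, 0, 0]],
], fingers=-1, force=40)

```text
time_s: 3.08
eef_pos: [451.6, 230.4, 178.3]
ee_rot: [-0.002, -0.406, 0.914, -0.001]
force: [-1.4, 0.4, 5.6]
grip_width: 0.458
```

```bash
python3 w.py w2
```

```text
[451.6 230.4 178.3] phi 2.408 [ 0.24  0.58  1.78 -0.    0.79 -2.17] t 3.075 173.4 0.45783523269674126 F [-1.4  0.4  5.6]
```

View pics/w2.png

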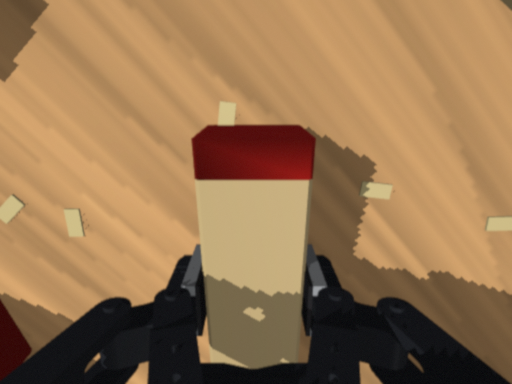

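```bash
python3 - <<'E'
from h import *
from rig import viewer
c=viewer.calibration('top')
f=lambda X,Y,z: toplane(c,(X+.5)/3.8-.5+185,(Y+.5)/3.8-.5+140,z)
for n,P,b in (('green',[(675,118),(733,124),(710,286),(660,277)],30),('dark',[(470,232),(478,276),(325,310),(318,264)],0),('tan',[(222,165),(178,147),(238,10),(281,28)],0)):
    q=[f(*p,b+z) for p,z in zip(P,(42,42,24,24))]
    h=(q[0]+q[1]-q[2]-q[3])/2
    print(n,(sum(q)/4).round(1),'L',np.linalg.norm(h).round(1),'W',np.linalg.norm(q[0]-q[1]).round(1),np.linalg.norm(q[2]-q[3]).round(1),'head',np.arctan2(h[1],h[0]).round(3))
E
```

```text
green [ 523.  -228.5   63. ] L 129.3 W 46.0 40.3 head -0.117
dark [472.4   8.1  33. ] L 128.3 W 36.4 38.5 head -1.375
tan [627.7 143.4  33. ] L 128.3 W 39.4 39.4 head 2.733
```

Emit:
drive_tool([
  [[0, 0, 0.3, 0, 0, 0], [0, 0, 0.7, 0, 0, 0], [0, 0, 1, 0, 0, 0]],
])

```text
time_s: 3.5
eef_pos: [451.6, 230.4, 279.6]
ee_rot: [-0.001, -0.406, 0.914, -0.001]
force: [-0.2, 0.3, -0.9]
grip_width: 0.463
```

Emit:
drive_tool([
  [[0.1, -0.3, 0.3, 0, 0, -0.1], [0.2, -0.6, 0.6, 0, 0, -0.15], [0.2, -1, 1, 0, 0, -0.2]],
])

```text
time_s: 3.88
eef_pos: [471.6, 129.5, 380.0]
ee_rot: [-0.002, -0.257, 0.966, -0.0]
force: [1.0, -0.1, -1.7]
grip_width: 0.465
```

Emit:
drive_tool([
  [[0.05, -0.5, 0.1, 0, 0, -0.1], [0.1, -1, 0.2, 0, 0, -0.2], [0.1, -1, 0.2, 0, 0, -0.2]],
])

```text
time_s: 4.25
eef_pos: [481.8, 27.0, 400.4]
ee_rot: [-0.002, -0.1, 0.995, -0.0]
force: [0.9, 0.7, -0.8]
grip_width: 0.461
```

```bash
python3 - <<'E'
from h import *
from rig import viewer
import cv2
c=viewer.calibration('top')
im=cv2.imread('pics/top0.png')
cv2.imwrite('pics/g.png',cv2.resize(im[164:222,345:390],None,fx=10,fy=10,interpolation=cv2.INTER_CUBIC))
for v in range(172,218,3): print(v,[tuple(int(x) for x in im[v,u]) for u in range(356,382)][::1] if v in(190,) else '')
E
```

```text
172 
175 
178 
181 
184 
187 
190 [(48, 63, 79), (40, 63, 78), (45, 61, 76), (28, 45, 56), (8, 19, 21), (18, 32, 22), (30, 49, 42), (23, 55, 51), (29, 59, 55), (38, 63, 56), (36, 63, 57), (37, 60, 58), (26, 56, 54), (34, 58, 50), (38, 64, 59), (24, 56, 48), (35, 63, 56), (36, 65, 54), (32, 59, 52), (39, 62, 79), (53, 83, 110), (75, 105, 133), (74, 105, 129), (77, 110, 133), (75, 106, 131), (75, 106, 135)]
193 
196 
199 
202 
205 
208 
211 
214 
217
```

View pics/g.png

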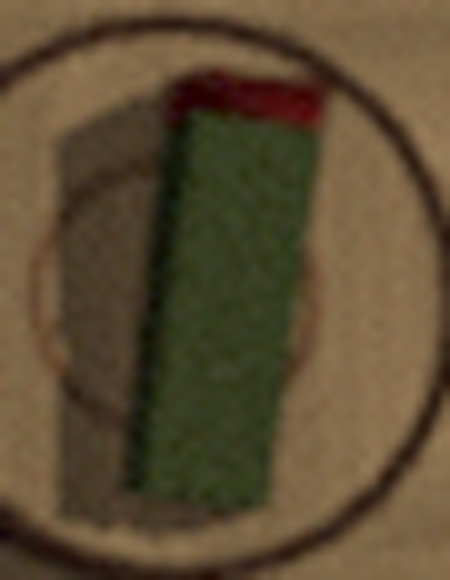

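```bash
python3 - <<'E'
from h import *
from rig import viewer
c=viewer.calibration('top')
f=lambda X,Y,z: toplane(c,(X+.5)/10-.5+345,(Y+.5)/10-.5+164,z)
q=[f(*p,30+z) for p,z in zip([(190,73),(328,83),(268,508),(145,494)],(42,42,24,24))]
h=(q[0]+q[1]-q[2]-q[3])/2
print((sum(q)/4).round(1),np.linalg.norm(h),np.linalg.norm(q[0]-q[1]),np.linalg.norm(q[2]-q[3]),np.arctan2(h[1],h[0]), [np.arctan2(*(q[a]-q[b])[[1,0]]).round(3) for a,b in((0,3),(1,2))])
E
```

```text
[ 523.3 -229.8   63. ] 129.60471747353964 41.45696404644196 37.377340973666044 -0.12302172748667083 [np.float64(-0.107), np.float64(-0.139)]
```

Emit:
drive_tool([
  [[0.03, -0.5, 0, 0, 0, -0.1], [0.05, -1, 0, 0, 0, -0.2], [0.05, -1, 0, 0, 0, -0.206]],
])

```text
time_s: 4.62
eef_pos: [486.8, -74.8, 399.8]
ee_rot: [-0.002, 0.063, 0.998, 0.0]
force: [-0.2, 0.1, -0.9]
grip_width: 0.462
```

Emit:
drive_tool([
  [[0.03, -0.5, -0.2, 0, -0.04, 0], [0.06, -1, -0.4, -0.011, -0.087, 0], [0.06, -1, -0.4, -0.011, -0.087, 0]],
])

```text
time_s: 5.0
eef_pos: [492.7, -175.9, 357.9]
ee_rot: [0.065, 0.063, 0.996, -0.004]
force: [0.2, -0.9, -0.9]
grip_width: 0.458
```

```bash
python3 - <<'E'
from rig import ctrl
from scipy.spatial.transform import Rotation as R
import numpy as np
s=ctrl.sense();q=s['ee_rot'];M=R.from_quat([*q[1:],q[0]]).as_matrix()
print(s['eef_pos'].round(1)); print(M.round(3)); print('phi',np.arctan2(M[1,1],M[0,1]))
E
```

```text
[ 492.7 -175.9  357.9]
[[-0.983  0.127  0.129]
 [ 0.126  0.992 -0.015]
 [-0.13   0.001 -0.991]]
phi 1.4435467919384752
```

Emit:
drive_tool([
  [[0.04, -0.25, -0.2, 0, 0, 0], [0.076, -0.51, -0.5, 0, -0.005, 0], [0.076, -0.51, -0.8, 0, -0.005, 0], [0.076, -0.51, -0.8, 0, -0.005, 0], [0.076, -0.51, -0.8, 0, -0.005, 0]],
])

```text
time_s: 5.62
eef_pos: [500.8, -226.0, 279.3]
ee_rot: [0.07, 0.063, 0.996, -0.004]
force: [0.1, -0.8, -0.7]
grip_width: 0.461
```

```bash
python3 w.py s1 scene; python3 w.py t1 top; python3 w.py w3; python3 - <<'E'
import cv2
a=cv2.imread('pics/s1.png')[100:200,150:290]; b=cv2.imread('pics/t1.png')[140:240,310:420]
a=cv2.resize(a,(400*140//100,400),interpolation=2);b=cv2.resize(b,(240,220))
w=cv2.imread('pics/w3.png');w=cv2.resize(w,(240,180)); import numpy as np
o=np.zeros((400,800,3),np.uint8);o[:,:560]=a;o[:220,560:]=b;o[220:,560:]=w;cv2.imwrite('pics/c1.png',o)
E
```

```text
[ 500.8 -226.   279.3] phi 1.445 [-0.65  0.47  1.62  0.09  0.93 -2.14] t 5.625 173.4 0.4614672414200413 F [ 0.1 -0.8 -0.7]
[ 500.8 -226.2  279.5] phi 1.445 [-0.65  0.47  1.62  0.09  0.93 -2.14] t 5.675 173.4 0.4613165891824512 F [ 0.4  0.2 -0.7]
[ 500.7 -226.4  279.4] phi 1.445 [-0.65  0.47  1.62  0.09  0.93 -2.14] t 5.725 173.4 0.46071156729394647 F [-0.6  0.2 -1.9]
```

View pics/c1.png

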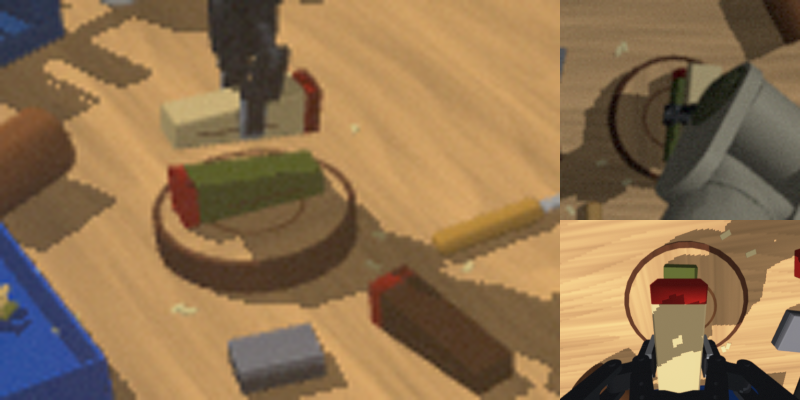

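Emit:
drive_tool([
  [[-0.01, 0, -0.2, 0, 0, 0], [-0.02, -0.005, -0.37, 0, 0, 0], [-0.02, -0.005, -0.38, 0, 0, 0], [-0.02, -0.005, -0.385, 0, 0, 0]],
])

```text
time_s: 6.28
eef_pos: [498.8, -227.1, 241.7]
ee_rot: [0.071, 0.063, 0.996, -0.004]
force: [0.2, 0.1, -0.7]
grip_width: 0.46
```

```bash
python3 w.py s2 scene;  python3 - <<'E'
import cv2
a=cv2.imread('pics/s2.png')[100:200,150:290]
cv2.imwrite('pics/c2.png',cv2.resize(a,(560,400),interpolation=2))
E
```

```text
[ 498.8 -227.1  241.7] phi 1.445 [-0.65  0.52  1.65  0.1   0.84 -2.16] t 6.275 173.4 0.4597638242972072 F [ 0.2  0.1 -0.7]
```

View pics/c2.png

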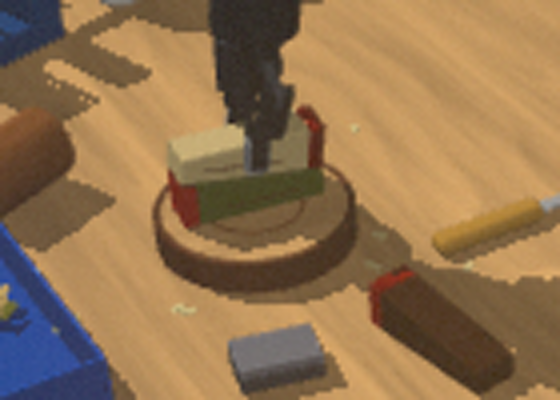

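Nearly in contact; the last couple of mm, then release.

Emit:
drive_tool([
  [[0, 0, -0.01, 0, 0, 0], [0, 0, -0.018, 0, 0, 0], [0, 0, -0.02, 0, 0, 0]],
])

```text
time_s: 6.7
eef_pos: [498.8, -227.1, 239.8]
ee_rot: [0.071, 0.063, 0.995, -0.004]
force: [-0.6, 0.4, -1.2]
grip_width: 0.461
```

Emit:
drive_tool([
  [[0, 0, 0, 0, 0, 0], [0, 0, 0, 0, 0, 0], [0, 0, 0, 0, 0, 0], [0, 0, 0, 0, 0, 0]],
], fingers=0.6)

```text
time_s: 7.2
eef_pos: [498.9, -227.1, 239.8]
ee_rot: [0.071, 0.063, 0.995, -0.004]
force: [-0.1, -0.8, -0.6]
grip_width: 0.796
```

Emit:
drive_tool([
  [[-0.04, 0.005, 0.3, 0, 0, 0], [-0.13, 0.015, 0.9, 0, 0, 0], [-0.14, 0.015, 1, 0, 0, 0]],
])

```text
time_s: 7.58
eef_pos: [484.9, -225.7, 343.6]
ee_rot: [0.074, 0.063, 0.995, -0.006]
force: [0.3, -0.6, -0.8]
grip_width: 0.797
```

```bash
python3 w.py s3 scene; python3 w.py w4; python3 - <<'E'
import cv2
a=cv2.imread('pics/s3.png')[100:200,150:290]
cv2.imwrite('pics/c3.png',cv2.hconcat([cv2.resize(a,(420,300),interpolation=2),cv2.resize(cv2.imread('pics/w4.png'),(380,300))]))
E
```

```text
[ 484.9 -225.7  343.6] phi 1.445 [-0.67  0.37  1.59  0.08  1.06 -2.15] t 7.575 173.4 0.7971258102774474 F [ 0.3 -0.6 -0.8]
[ 484.9 -225.7  342.8] phi 1.445 [-0.67  0.37  1.59  0.08  1.06 -2.15] t 7.625 173.4 0.7999552079359449 F [ 0.1 -0.3  1.9]
```

View pics/c3.png

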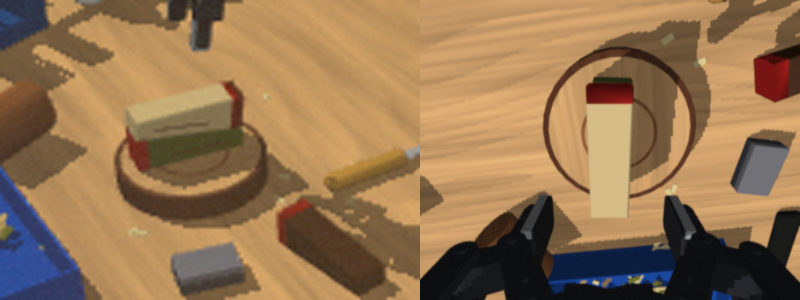

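```bash
cat > topface.py <<'E'
# usage: name z lo hi roi ; pale/red mask min rect -> plane z
import sys,cv2
from h import *
n=sys.argv[1]; z=float(sys.argv[2]); x0,y0,x1,y1=map(int,sys.argv[3:7]); kind=sys.argv[7]
im=cv2.imread(f'pics/{n}.png'); c=np.load(f'pics/{n}.npz')
hsv=cv2.cvtColor(im,cv2.COLOR_BGR2HSV).astype(int); H,S,V=hsv[...,0],hsv[...,1],hsv[...,2]
red=((H>170)|(H<4))&(S>165)&(V>45)
body=dict(pale=(H>18)&(H<32)&(S<115)&(V>130),tan=(H>=5)&(H<=15)&(S>150)&(V>60),dark=(V<75)&(S>60)&~red)[kind]
w=np.zeros(H.shape,bool); w[y0:y1,x0:x1]=1
m=((red|body)&w).astype(np.uint8); m=cv2.morphologyEx(m,cv2.MORPH_OPEN,np.ones((3,3)))
m=cv2.morphologyEx(m,cv2.MORPH_CLOSE,np.ones((5,5)))
cnt=max(cv2.findContours(m,0,1)[0],key=cv2.contourArea)
q=cv2.approxPolyDP(cnt,0.03*cv2.arcLength(cnt,True),True)[:,0]
print('approx',q.tolist()); 
P=[toplane(c,*p,z)[:2] for p in q]
print([p.round(1).tolist() for p in P],'mean',np.mean(P,0).round(1))
for i in range(len(P)):
    d=P[i]-P[i-1]; print('edge',np.linalg.norm(d).round(1),np.arctan2(d[1],d[0]).round(3))
mr=(red&w); print('red centroid px',np.argwhere(mr).mean(0)[::-1].round(1))
E
python3 topface.py w4 96 220 90 320 300 pale
```

```text
approx [[228, 108], [230, 275], [279, 277], [286, 111]]
[[452.4, -238.1], [580.3, -257.2], [587.0, -219.4], [458.6, -203.3]] mean [ 519.6 -229.5]
edge 35.4 -1.747
edge 129.3 -0.148
edge 38.4 1.395
edge 129.4 3.017
red centroid px [255.5 119.2]
```

Emit:
drive_tool([
  [[0.1, 0.4, 0.2, 0.005, 0.047, 0], [0.3, 1, 0.5, 0.011, 0.094, 0], [0.3, 1, 0.5, 0.011, 0.094, 0]],
], fingers=1)

```text
time_s: 8.05
eef_pos: [515.7, -123.1, 390.7]
ee_rot: [-0.003, 0.061, 0.998, -0.001]
force: [0.2, 0.0, 0.1]
grip_width: 0.998
```

Emit:
drive_tool([
  [[0.2, 0.5, 0, 0, 0, -0.1], [0.4, 1, 0, 0, 0, -0.188], [0.4, 1, 0, 0, 0, -0.188]],
])

```text
time_s: 8.43
eef_pos: [556.3, -21.0, 388.5]
ee_rot: [-0.004, 0.206, 0.979, -0.0]
force: [0.8, -0.5, -0.1]
grip_width: 0.998
```

Emit:
drive_tool([
  [[0.2, 0.5, 0, 0, 0, 0], [0.4, 1, 0, 0, 0, 0], [0.4, 1, 0, 0, 0, 0]],
])

```text
time_s: 8.8
eef_pos: [596.9, 80.3, 386.4]
ee_rot: [-0.005, 0.204, 0.979, -0.0]
force: [0.4, -1.0, 0.0]
grip_width: 1.0
```

```bash
python3 w.py w5;python3 - <<'E'
from rig import ctrl
from scipy.spatial.transform import Rotation as R
s=ctrl.sense();q=s['ee_rot'];print(R.from_quat([*q[1:],q[0]]).as_matrix().round(3))
E
```

```text
[596.9  80.3 386.4] phi 1.159 [-0.06  0.5   1.27  0.    1.38 -1.22] t 8.8 173.4 1.000110486405606 F [ 0.4 -1.   0. ]
[[-0.916  0.402 -0.011]
 [ 0.402  0.916  0.001]
 [ 0.01  -0.003 -1.   ]]
```

View pics/w5.png

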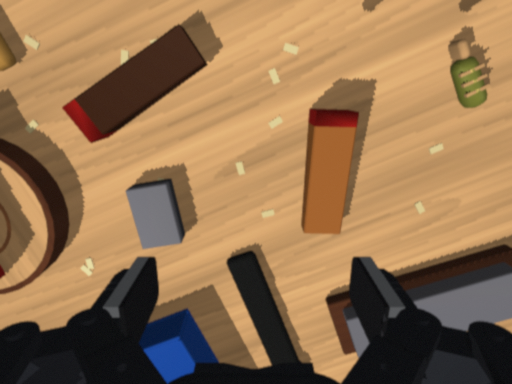

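```bash
python3 topface.py w5 33 295 95 370 245 tan; python3 - <<'E'
from h import *
import cv2
im=cv2.imread('pics/w5.png')[95:245,285:375]; cv2.imwrite('pics/w5c.png',cv2.resize(im,None,fx=4,fy=4,interpolation=2))
E
```

```text
approx [[311, 109], [302, 226], [339, 233], [358, 112]]
[[561.6, 153.4], [669.6, 102.8], [692.6, 135.8], [581.9, 193.1]] mean [626.4 146.3]
edge 44.6 -2.044
edge 119.2 -0.438
edge 40.2 0.96
edge 124.7 2.664
red centroid px [333.1 117.7]
```

View pics/w5c.png

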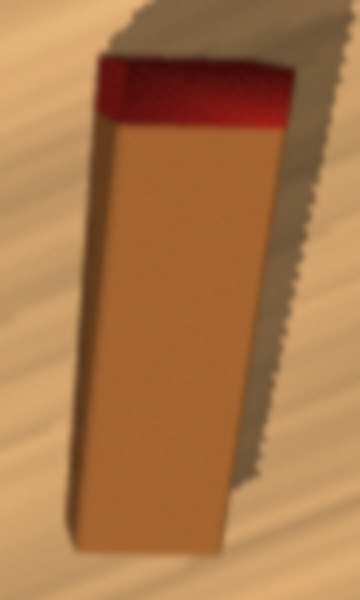

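```bash
cat > corners.py <<'E'
# args: name x0 y0 scale base  thickL thickR thinR thinL (X,Y)
import sys
from h import *
a=sys.argv; c=np.load(f'pics/{a[1]}.npz'); x0,y0,s,b=map(float,a[2:6])
zs=list(map(float,a[10].split(','))) if len(a)>10 else [b+42,b+42,b+24,b+24]
q=[]
for t,z in zip(a[6:10],zs):
    X,Y=map(float,t.split(',')); q.append(toplane(c,(X+.5)/s-.5+x0,(Y+.5)/s-.5+y0,z))
h=(q[0]+q[1]-q[2]-q[3])/2
an=lambda d:np.arctan2(d[1],d[0]).round(3)
print('ctr',(sum(q)/4).round(1),'L',np.linalg.norm(h).round(1),'W',np.linalg.norm(q[0]-q[1]).round(1),np.linalg.norm(q[2]-q[3]).round(1),'head',an(h),an(q[0]-q[3]),an(q[1]-q[2]))
E
python3 corners.py w5 285 95 4 0 124,60 294,70 220,551 80,550
```

```text
ctr [630.4 146.7  33. ] L 130.4 W 39.2 38.0 head 2.715 2.719 2.71
```

Emit:
drive_tool([
  [[0.16, 0.32, 0, 0, -0.007, -0.01], [0.33, 0.65, -0.3, 0, -0.007, -0.01], [0.33, 0.65, -0.8, 0, -0.007, -0.01], [0.33, 0.65, -1, 0, -0.007, -0.01]],
])

```text
time_s: 9.35
eef_pos: [629.2, 141.7, 282.4]
ee_rot: [-0.003, 0.213, 0.977, -0.0]
force: [-0.2, 0.1, -0.5]
grip_width: 0.997
```

```bash
python3 w.py w6;python3 - <<'E'
from rig import ctrl
from scipy.spatial.transform import Rotation as R
s=ctrl.sense();q=s['ee_rot'];print(R.from_quat([*q[1:],q[0]]).as_matrix().round(3))
E
```

```text
[629.2 141.7 282.4] phi 1.141 [ 0.04  0.68  1.25  0.    1.21 -1.1 ] t 9.35 173.4 0.9965362847927328 F [-0.2  0.1 -0.5]
[[-0.909  0.417 -0.008]
 [ 0.417  0.909  0.001]
 [ 0.007 -0.003 -1.   ]]
```

View pics/w6.png

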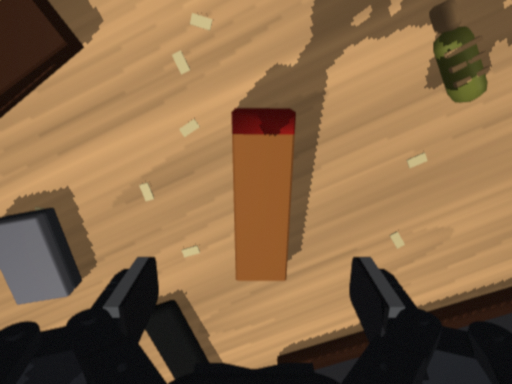

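```bash
python3 corners.py w6 0 0 1 0 233,108 296,109 287,280 236,280
python3 - <<'E'
from h import *
c=np.load('pics/w6.npz')
for p in((146,300),(190,365),(290,355),(185,310)): print(toplane(c,*p,17).round(1))
E
```

```text
ctr [630.4 147.5  33. ] L 132.8 W 38.6 40.0 head 2.708 2.703 2.714
[671.8  23.7  17. ]
[746.7  25.   17. ]
[773.4 110.   17. ]
[693.8  48.3  17. ]
```

Emit:
drive_tool([
  [[0.01, 0.05, -0.3, 0, 0, 0], [0.01, 0.05, -0.8, 0, 0, 0], [0.01, 0.05, -0.98, 0, 0, 0], [0.01, 0.05, -1, 0, 0, 0]],
])

```text
time_s: 9.9
eef_pos: [630.2, 145.6, 180.9]
ee_rot: [-0.004, 0.214, 0.977, -0.001]
force: [0.2, -0.4, 0.5]
grip_width: 0.998
```

```bash
python3 w.py w7
```

```text
[630.2 145.6 180.9] phi 1.139 [ 0.05  0.81  1.31  0.    1.03 -1.09] t 9.9 173.4 0.9984427482523294 F [ 0.2 -0.4  0.5]
```

Emit:
drive_tool([
  [[0, 0.01, -0.025, 0, 0, 0], [0, 0.01, -0.025, 0, 0, 0]],
])

```text
time_s: 10.2
eef_pos: [630.7, 146.9, 180.6]
ee_rot: [-0.002, 0.214, 0.977, -0.0]
force: [0.5, -0.1, 0.1]
grip_width: 1.004
```

Emit:
drive_tool([
  [[0, 0, 0, 0, 0, 0], [0, 0, 0, 0, 0, 0], [0, 0, 0, 0, 0, 0], [0, 0, 0, 0, 0, 0], [0, 0, 0, 0, 0, 0]],
], fingers=-1, force=40)

```text
time_s: 10.82
eef_pos: [630.9, 146.9, 180.9]
ee_rot: [-0.002, 0.214, 0.977, -0.0]
force: [0.2, -0.6, 3.8]
grip_width: 0.461
```

```bash
python3 w.py w8;python3 - <<'E'
from rig import ctrl
from scipy.spatial.transform import Rotation as R
s=ctrl.sense();q=s['ee_rot'];print(R.from_quat([*q[1:],q[0]]).as_matrix().round(3))
E
```

```text
[630.9 146.9 180.9] phi 1.14 [ 0.05  0.81  1.31  0.    1.03 -1.09] t 10.825 173.4 0.4607376201890503 F [ 0.2 -0.6  3.8]
[[-0.909  0.418 -0.004]
 [ 0.418  0.909  0.001]
 [ 0.004 -0.001 -1.   ]]
```

View pics/w8.png

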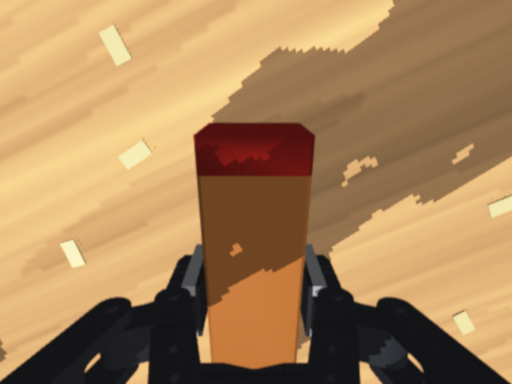

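Emit:
drive_tool([
  [[0, 0, 0.3, 0, 0, 0], [0, 0, 0.7, 0, 0, 0], [0, 0, 1, 0, 0, 0]],
])

```text
time_s: 11.25
eef_pos: [630.8, 146.9, 282.1]
ee_rot: [-0.002, 0.214, 0.977, -0.0]
force: [0.8, 0.2, -2.5]
grip_width: 0.46
```

Emit:
drive_tool([
  [[-0.1, -0.4, 0.4, 0, 0, -0.1], [-0.2, -0.7, 0.8, 0, 0, -0.2], [-0.27, -1, 1, 0, 0, -0.27]],
])

```text
time_s: 11.62
eef_pos: [603.3, 45.9, 383.9]
ee_rot: [-0.001, 0.417, 0.909, 0.001]
force: [0.2, -0.6, -0.8]
grip_width: 0.46
```

Emit:
drive_tool([
  [[-0.13, -0.5, 0, 0, 0, -0.1], [-0.27, -1, 0, 0, 0, -0.2], [-0.27, -1, 0, 0, 0, -0.27]],
])

```text
time_s: 12.0
eef_pos: [575.6, -57.1, 383.5]
ee_rot: [-0.001, 0.602, 0.799, 0.0]
force: [0.3, 1.2, 0.0]
grip_width: 0.46
```

Emit:
drive_tool([
  [[-0.13, -0.5, 0, 0, 0, -0.1], [-0.27, -1, 0, 0, 0, -0.2], [-0.27, -1, 0, 0, 0, -0.26]],
])

```text
time_s: 12.38
eef_pos: [547.7, -160.1, 382.8]
ee_rot: [-0.002, 0.754, 0.657, 0.0]
force: [0.4, -0.1, -2.4]
grip_width: 0.46
```

```bash
python3 w.py w9;python3 - <<'E'
from rig import ctrl
from scipy.spatial.transform import Rotation as R
s=ctrl.sense();q=s['ee_rot'];print(R.from_quat([*q[1:],q[0]]).as_matrix().round(3))
E
```

```text
[ 547.7 -160.1  382.8] phi -0.138 [-0.49  0.43  1.39  0.    1.33 -0.35] t 12.375 173.4 0.46007071225702045 F [ 0.4 -0.1 -2.4]
[[ 0.139  0.99  -0.002]
 [ 0.99  -0.139  0.003]
 [ 0.003 -0.002 -1.   ]]
```

View pics/w9.png

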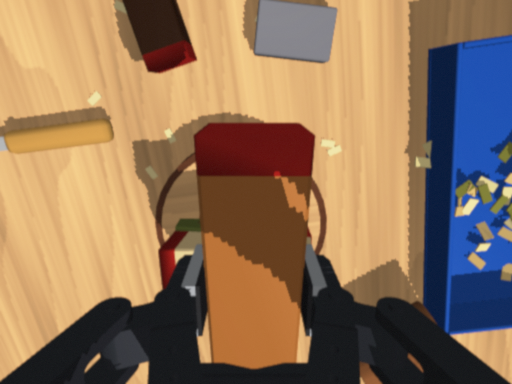

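Emit:
drive_tool([
  [[-0.14, -0.35, -0.1, 0, 0, 0], [-0.27, -0.69, -0.4, 0, 0, 0], [-0.27, -0.69, -0.8, 0, 0, 0], [-0.27, -0.69, -0.85, 0, 0, 0.004]],
])

```text
time_s: 12.92
eef_pos: [520.7, -227.3, 295.4]
ee_rot: [-0.004, 0.752, 0.659, -0.0]
force: [0.6, -0.4, -0.4]
grip_width: 0.459
```

```bash
python3 w.py w10;python3 w.py s4 scene; python3 - <<'E'
import cv2
a=cv2.imread('pics/s4.png')[70:190,150:290]
cv2.imwrite('pics/c4.png',cv2.hconcat([cv2.resize(a,(420,360),interpolation=2),cv2.resize(cv2.imread('pics/w10.png'),(380,360))]))
E
```

```text
[ 520.7 -227.3  295.4] phi -0.131 [-0.62  0.51  1.5   0.    1.13 -0.49] t 12.925 173.4 0.45861570134753143 F [ 0.6 -0.4 -0.4]
[ 521.1 -227.2  296.7] phi -0.131 [-0.62  0.51  1.5   0.    1.13 -0.49] t 12.975 173.4 0.46266423805842605 F [-0.8 -0.1 -1.1]
```

View pics/c4.png

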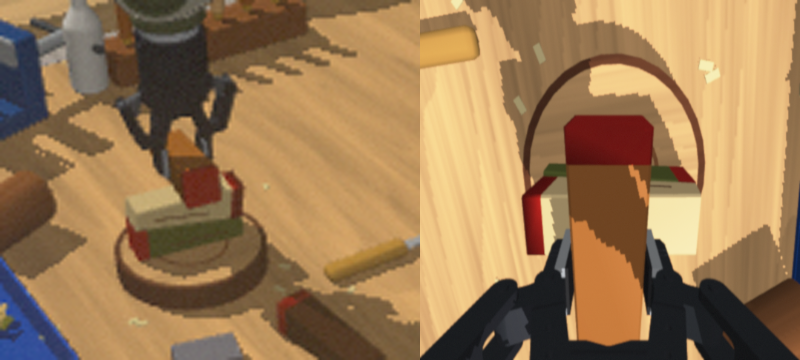

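Emit:
drive_tool([
  [[0, -0.02, -0.1, 0, 0, 0], [0, -0.023, -0.17, 0, 0, 0], [0, -0.023, -0.18, 0, 0, 0], [0, -0.023, -0.19, 0, 0, 0]],
])

```text
time_s: 13.52
eef_pos: [521.5, -229.6, 279.4]
ee_rot: [-0.002, 0.752, 0.659, 0.0]
force: [0.8, -0.2, 0.0]
grip_width: 0.457
```

```bash
python3 w.py s5 scene; python3 - <<'E'
import cv2
from rig import ctrl
a=cv2.imread('pics/s5.png')[100:180,170:260]
cv2.imwrite('pics/c5.png',cv2.resize(a,(630,560),interpolation=2))
from scipy.spatial.transform import Rotation as R
s=ctrl.sense();q=s['ee_rot'];print(R.from_quat([*q[1:],q[0]]).as_matrix().round(3))
E
```

```text
[ 521.5 -229.6  279.4] phi -0.131 [-0.62  0.53  1.52  0.    1.09 -0.49] t 13.525 173.4 0.45720593608674726 F [ 0.8 -0.2  0. ]
[[ 0.131  0.991 -0.002]
 [ 0.991 -0.131  0.003]
 [ 0.003 -0.002 -1.   ]]
```

View pics/c5.png

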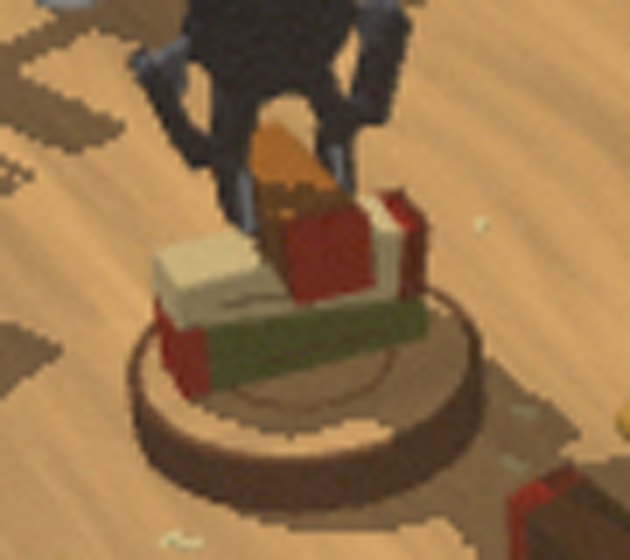

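Emit:
drive_tool([
  [[0, 0, -0.01, 0, 0, 0], [0, 0, -0.02, 0, 0, 0], [0, 0, -0.028, 0, 0, 0], [0, 0, -0.028, 0, 0, 0]],
])

```text
time_s: 14.08
eef_pos: [521.5, -229.6, 276.7]
ee_rot: [-0.002, 0.752, 0.659, 0.0]
force: [-0.6, 1.3, 0.7]
grip_width: 0.461
```

Emit:
drive_tool([
  [[0, 0, 0, 0, 0, 0], [0, 0, 0, 0, 0, 0], [0, 0, 0, 0, 0, 0], [0, 0, 0, 0, 0, 0]],
], fingers=0.6)

```text
time_s: 14.58
eef_pos: [521.5, -229.5, 276.6]
ee_rot: [-0.002, 0.752, 0.659, 0.0]
force: [-0.3, 0.7, 0.3]
grip_width: 0.802
```

Emit:
drive_tool([
  [[0, 0, 0.3, 0, 0, 0], [0, 0, 0.8, 0, 0, 0], [0, 0, 1, 0, 0, 0], [0, 0, 1, 0, 0, 0]],
])

```text
time_s: 15.08
eef_pos: [521.5, -229.5, 377.8]
ee_rot: [-0.0, 0.752, 0.659, 0.001]
force: [-0.1, 0.2, 0.1]
grip_width: 0.8
```

```bash
python3 w.py w11;python3 w.py s6 scene; python3 - <<'E'
import cv2
a=cv2.imread('pics/s6.png')[70:190,150:290]
cv2.imwrite('pics/c6.png',cv2.hconcat([cv2.resize(a,(420,360),interpolation=2),cv2.resize(cv2.imread('pics/w11.png'),(380,360))]))
im=cv2.imread('pics/w11.png')[100:300,190:330]; cv2.imwrite('pics/w11c.png',cv2.resize(im,None,fx=3,fy=3,interpolation=2))
E
```

```text
[ 521.5 -229.5  377.8] phi -0.131 [-0.62  0.43  1.4   0.    1.31 -0.49] t 15.075 173.4 0.7997601852597258 F [-0.1  0.2  0.1]
[ 521.4 -229.5  376.3] phi -0.131 [-0.62  0.43  1.4   0.    1.31 -0.49] t 15.125 173.4 0.8012978086549073 F [-0.6  0.7 -0.1]
```

View pics/c6.png

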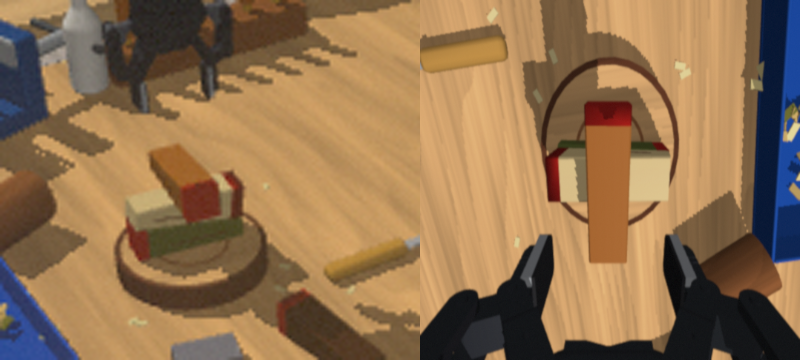

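View pics/w11c.png

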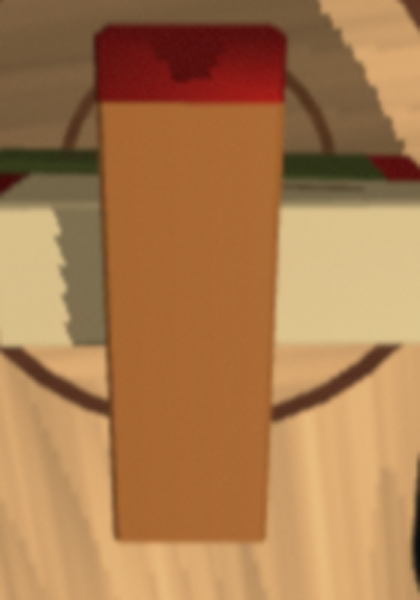

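```bash
python3 corners.py w11 190 100 3 95.7 96,36 286,36 266,541 114,541
```

```text
ctr [ 521.3 -230.3  128.7] L 131.0 W 38.8 39.7 head 1.438 1.435 1.442
```

Emit:
drive_tool([
  [[-0.1, 0.5, 0.05, 0, 0, 0.1], [-0.2, 1, 0.1, 0, 0, 0.2], [-0.2, 1, 0.1, 0, 0, 0.2]],
], fingers=1)

```text
time_s: 15.55
eef_pos: [500.9, -127.0, 384.7]
ee_rot: [-0.003, 0.638, 0.77, -0.0]
force: [0.7, -0.5, 0.5]
grip_width: 1.002
```

Emit:
drive_tool([
  [[-0.15, 0.5, 0, 0, 0, 0], [-0.3, 1, 0, 0, 0, 0], [-0.3, 1, 0, 0, 0, 0]],
])

```text
time_s: 15.92
eef_pos: [470.3, -25.3, 383.8]
ee_rot: [-0.004, 0.637, 0.771, -0.001]
force: [0.3, -0.6, -0.1]
grip_width: 1.001
```

Emit:
drive_tool([
  [[0, 0.35, 0, 0, 0, 0], [0, 0.35, -0.3, 0, 0, 0], [0, 0.35, -0.6, 0, 0, 0], [0, 0.35, -0.6, 0, 0, 0]],
])

```text
time_s: 16.42
eef_pos: [470.3, 8.9, 321.7]
ee_rot: [-0.006, 0.638, 0.77, -0.002]
force: [0.6, 0.4, -0.2]
grip_width: 1.002
```

```bash
python3 w.py w12;python3 - <<'E'
from rig import ctrl
from scipy.spatial.transform import Rotation as R
s=ctrl.sense();q=s['ee_rot'];print(R.from_quat([*q[1:],q[0]]).as_matrix().round(3))
E
```

```text
[470.3   8.9 321.7] phi 0.188 [-0.23  0.28  1.77  0.    1.1  -0.42] t 16.425 173.4 1.0019972989272408 F [ 0.6  0.4 -0.2]
[[-0.187  0.982 -0.009]
 [ 0.982  0.187  0.005]
 [ 0.006 -0.008 -1.   ]]
```

View pics/w12.png

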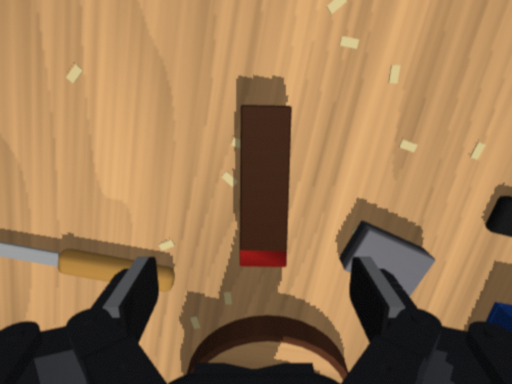

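```bash
python3 corners.py w12 0 0 1 0 240,266 286,266 291,106 242,105
python3 - <<'E'
from h import *
c=np.load('pics/w12.npz'); t=np.array([.187,-.982]);y=np.array([.982,.187])
for n,p,z in(('sp',(342,262),0),('sp',(365,222),24),('sp',(400,290),24),('knife',(172,290),10),('knife',(172,265),10),('knife',(60,250),10)):
    P=toplane(c,*p,z)[:2]; d=P-np.array([472,8.5]); print(n,P.round(1),'across',(d@y).round(1),'along',(d@t).round(1))
E
```

```text
ctr [475.8  11.3  33. ] L 131.5 W 38.8 38.1 head -1.397 -1.4 -1.394
sp [567.5 -57.1] across 81.5 along 82.2
sp [567.3  -3.9] across 91.3 along 30.0
sp [618.3 -63. ] across 130.3 along 97.5
knife [ 408.9 -114. ] across -84.8 along 108.5
knife [405.8 -86.5] across -82.8 along 80.9
knife [300.  -91.1] across -187.5 along 65.6
```

Emit:
drive_tool([
  [[0.03, 0.01, -0.3, -0.003, -0.006, -0.009], [0.047, 0.016, -0.8, -0.003, -0.006, -0.009], [0.047, 0.016, -0.9, -0.003, -0.006, -0.009], [0.047, 0.016, -0.9, -0.003, -0.006, -0.009]],
])

```text
time_s: 16.98
eef_pos: [476.0, 10.1, 234.4]
ee_rot: [0.0, 0.643, 0.766, 0.0]
force: [-0.2, 0.0, 0.0]
grip_width: 1.004
```

```bash
python3 w.py w13;python3 - <<'E'
from rig import ctrl
from scipy.spatial.transform import Rotation as R
s=ctrl.sense();q=s['ee_rot'];print(R.from_quat([*q[1:],q[0]]).as_matrix().round(3))
E
```

```text
[476.   10.1 234.4] phi 0.174 [-0.23  0.43  1.84  0.    0.87 -0.4 ] t 16.975 173.4 1.0039466012167324 F [-0.2  0.   0. ]
[[-0.173  0.985  0.002]
 [ 0.985  0.173 -0.   ]
 [-0.001  0.002 -1.   ]]
```

View pics/w13.png

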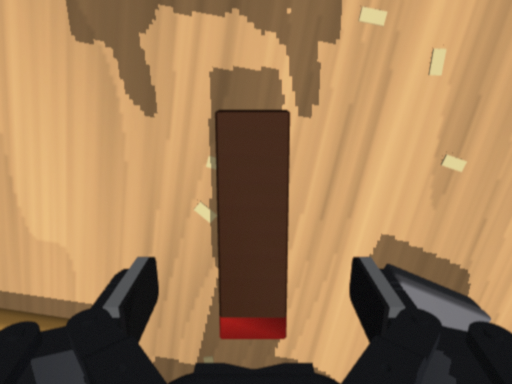

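```bash
python3 corners.py w13 0 0 1 0 220,338 286,338 289,112 217,112
```

```text
ctr [475.6  11.2  33. ] L 130.8 W 39.2 37.8 head -1.397 -1.403 -1.392
```

Emit:
drive_tool([
  [[-0.01, 0.01, -0.25, 0, 0, 0], [-0.01, 0.01, -0.5, 0, 0, 0], [-0.01, 0.01, -0.56, 0, 0, 0], [-0.01, 0.01, -0.56, 0, 0, 0]],
])

```text
time_s: 17.52
eef_pos: [475.5, 11.0, 180.1]
ee_rot: [0.002, 0.643, 0.766, 0.001]
force: [0.4, 0.4, -0.6]
grip_width: 1.0
```

Emit:
drive_tool([
  [[0, 0, 0, 0, 0, 0], [0, 0, 0, 0, 0, 0], [0, 0, 0, 0, 0, 0], [0, 0, 0, 0, 0, 0], [0, 0, 0, 0, 0, 0]],
], fingers=-1, force=40)

```text
time_s: 18.15
eef_pos: [475.7, 11.0, 180.8]
ee_rot: [0.002, 0.643, 0.766, 0.001]
force: [-0.7, 0.1, 6.0]
grip_width: 0.464
```

```bash
python3 w.py w14
```

```text
[475.7  11.  180.8] phi 0.174 [-0.22  0.52  1.87  0.    0.74 -0.4 ] t 18.15 173.4 0.4641860342175419 F [-0.7  0.1  6. ]
```

View pics/w14.png

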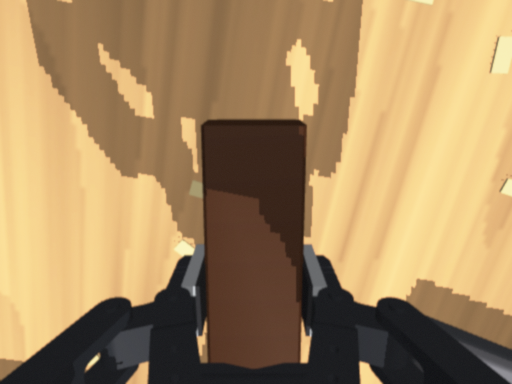

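Emit:
drive_tool([
  [[0, 0, 0.3, 0, 0, 0], [0, 0, 0.7, 0, 0, 0], [0, 0, 1, 0, 0, 0]],
])

```text
time_s: 18.58
eef_pos: [475.7, 11.1, 282.3]
ee_rot: [0.003, 0.643, 0.766, 0.001]
force: [0.3, 0.1, -1.6]
grip_width: 0.46
```

Emit:
drive_tool([
  [[0.05, -0.1, 0.4, 0, 0, -0.1], [0.1, -0.3, 0.9, 0, 0, -0.195], [0.15, -0.7, 1, 0, 0, -0.195], [0.15, -0.7, 1, 0, 0, -0.195]],
])

```text
time_s: 19.08
eef_pos: [490.7, -60.6, 382.9]
ee_rot: [0.004, 0.753, 0.658, 0.001]
force: [-0.4, -0.7, -1.7]
grip_width: 0.465
```

Emit:
drive_tool([
  [[0.1, -0.5, 0.15, 0.04, -0.005, 0], [0.15, -1, 0.25, 0.087, -0.012, 0], [0.15, -1, 0.25, 0.087, -0.012, 0]],
])

```text
time_s: 19.45
eef_pos: [505.7, -162.8, 407.4]
ee_rot: [-0.042, 0.753, 0.655, 0.053]
force: [-0.0, 0.5, -1.9]
grip_width: 0.461
```

```bash
python3 w.py w15;python3 - <<'E'
from rig import ctrl
from scipy.spatial.transform import Rotation as R
import numpy as np
s=ctrl.sense();q=s['ee_rot'];M=R.from_quat([*q[1:],q[0]]).as_matrix();print(M.round(3),np.arctan2(M[1,1],M[0,1]))
print('target',(np.array([521.3,-230,128.7])-180.8*M[:,2]).round(1))
E
```

```text
[ 505.7 -162.8  407.4] phi -0.139 [-0.55  0.33  1.47  0.13  1.39 -0.44] t 19.45 173.4 0.46078183840062886 F [-0.   0.5 -1.9]
[[ 0.135  0.991  0.024]
 [ 0.982 -0.137  0.133]
 [ 0.135  0.006 -0.991]] -0.1377829263035716
target [ 516.9 -254.1  307.8]
```

View pics/w15.png

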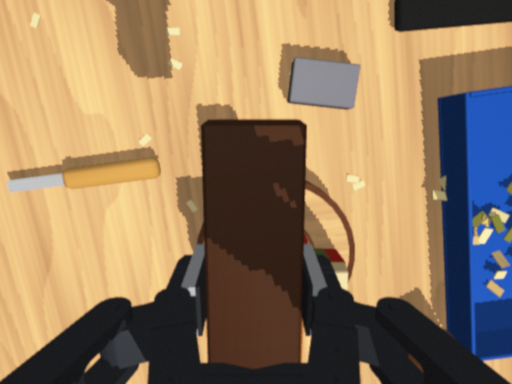

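Emit:
drive_tool([
  [[0.06, -0.5, 0, 0, 0, 0.003], [0.112, -0.91, -0.1, 0, 0, 0.003], [0.112, -0.91, -0.5, 0, 0, 0.003], [0.112, -0.91, -0.75, 0, 0, 0.003], [0.112, -0.91, -0.75, 0, 0, 0.003]],
])

```text
time_s: 20.12
eef_pos: [516.9, -250.5, 330.1]
ee_rot: [-0.045, 0.75, 0.658, 0.052]
force: [0.2, -1.2, 0.0]
grip_width: 0.461
```

```bash
python3 w.py w16;python3 w.py s7 scene; python3 - <<'E'
import cv2
from rig import ctrl
from scipy.spatial.transform import Rotation as R
import numpy as np
s=ctrl.sense();q=s['ee_rot'];M=R.from_quat([*q[1:],q[0]]).as_matrix();print(M.round(3))
print('target',(np.array([521.3,-230,128.7])-180.8*M[:,2]).round(1),s['eef_pos'].round(1))
a=cv2.imread('pics/s7.png')[70:190,150:290]
cv2.imwrite('pics/c7.png',cv2.hconcat([cv2.resize(a,(420,360),interpolation=2),cv2.resize(cv2.imread('pics/w16.png'),(380,360))]))
E
```

```text
[ 516.9 -250.5  330.1] phi -0.131 [-0.67  0.49  1.44  0.12  1.28 -0.58] t 20.125 173.4 0.4613844794014933 F [ 0.2 -1.2  0. ]
[ 517.1 -250.9  331.9] phi -0.131 [-0.67  0.49  1.44  0.12  1.28 -0.58] t 20.175 173.4 0.46351223655275925 F [ 0.3 -0.5 -0.5]
[[ 0.129  0.991  0.024]
 [ 0.982 -0.131  0.133]
 [ 0.135  0.006 -0.991]]
target [ 517.  -254.1  307.8] [ 517.2 -251.2  332.9]
```

View pics/c7.png

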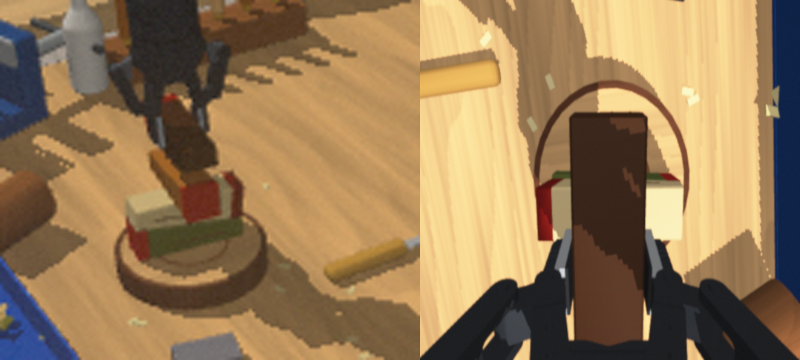

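Emit:
drive_tool([
  [[0, -0.02, -0.1, 0.002, 0, 0], [0, -0.03, -0.19, 0.002, 0, 0], [0, -0.03, -0.21, 0.002, 0, 0], [0, -0.03, -0.22, 0.002, 0, 0], [0, -0.03, -0.22, 0.002, 0, 0]],
])

```text
time_s: 20.85
eef_pos: [517.2, -254.2, 311.1]
ee_rot: [-0.043, 0.75, 0.658, 0.054]
force: [0.4, 0.5, -0.2]
grip_width: 0.461
```

```bash
python3 w.py s8 scene; python3 - <<'E'
import cv2
from rig import ctrl
from scipy.spatial.transform import Rotation as R
import numpy as np
s=ctrl.sense();q=s['ee_rot'];M=R.from_quat([*q[1:],q[0]]).as_matrix();print(M.round(3))
print('target',(np.array([521.3,-230,128.7])-180.8*M[:,2]).round(1),s['eef_pos'].round(1))
a=cv2.imread('pics/s8.png')[90:180,170:260]
cv2.imwrite('pics/c8.png',cv2.resize(a,(600,600),interpolation=2))
E
```

```text
[ 517.2 -254.2  311.1] phi -0.131 [-0.68  0.52  1.45  0.13  1.24 -0.59] t 20.85 173.4 0.4606948668577329 F [ 0.4  0.5 -0.2]
[[ 0.129  0.991  0.024]
 [ 0.982 -0.131  0.136]
 [ 0.138  0.006 -0.99 ]]
target [ 517.  -254.6  307.8] [ 517.2 -254.2  311.1]
```

View pics/c8.png

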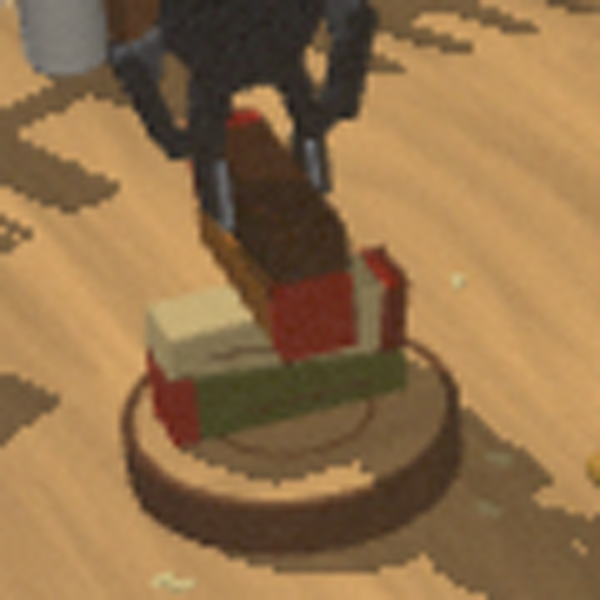

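Emit:
drive_tool([
  [[0, 0, -0.01, 0, 0, 0], [0, 0, -0.02, 0, 0, 0], [0, 0, -0.03, 0, 0, 0], [0, 0, -0.03, 0, 0, 0]],
])

```text
time_s: 21.4
eef_pos: [517.2, -254.2, 308.1]
ee_rot: [-0.043, 0.75, 0.658, 0.054]
force: [-0.4, -0.2, -0.7]
grip_width: 0.46
```

Emit:
drive_tool([
  [[0, 0, 0, 0, 0, 0], [0, 0, 0, 0, 0, 0], [0, 0, 0, 0, 0, 0], [0, 0, 0, 0, 0, 0]],
], fingers=0.6)

```text
time_s: 21.9
eef_pos: [517.2, -254.2, 308.1]
ee_rot: [-0.043, 0.75, 0.658, 0.054]
force: [-0.4, -0.2, 0.2]
grip_width: 0.802
```

Emit:
drive_tool([
  [[0, -0.04, 0.3, 0, 0, 0], [-0.01, -0.11, 0.8, 0, 0, 0], [-0.02, -0.14, 1, 0, 0, 0], [-0.02, -0.14, 1, 0, 0, 0]],
])

```text
time_s: 22.4
eef_pos: [515.2, -268.3, 409.3]
ee_rot: [-0.042, 0.75, 0.658, 0.054]
force: [-0.1, 0.9, -0.5]
grip_width: 0.8
```

```bash
python3 w.py w17;python3 w.py s9 scene; python3 - <<'E'
import cv2
a=cv2.imread('pics/s9.png')[90:190,160:270]
cv2.imwrite('pics/c9.png',cv2.hconcat([cv2.resize(a,(400,360),interpolation=2),cv2.resize(cv2.imread('pics/w17.png'),(400,360))]))
im=cv2.imread('pics/w17.png')[80:320,180:340]; cv2.imwrite('pics/w17c.png',cv2.resize(im,None,fx=2.5,fy=2.5,interpolation=2))
E
```

```text
[ 515.2 -268.3  409.3] phi -0.132 [-0.7   0.44  1.3   0.12  1.46 -0.58] t 22.4 173.4 0.800211685626277 F [-0.1  0.9 -0.5]
[ 515.2 -268.2  407.7] phi -0.132 [-0.7   0.44  1.31  0.12  1.46 -0.58] t 22.45 173.4 0.8029436374128414 F [-0.7  0.  -0.5]
```

View pics/c9.png

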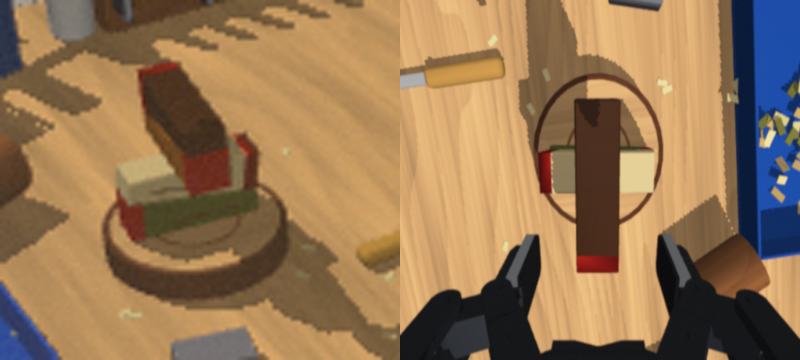

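View pics/w17c.png

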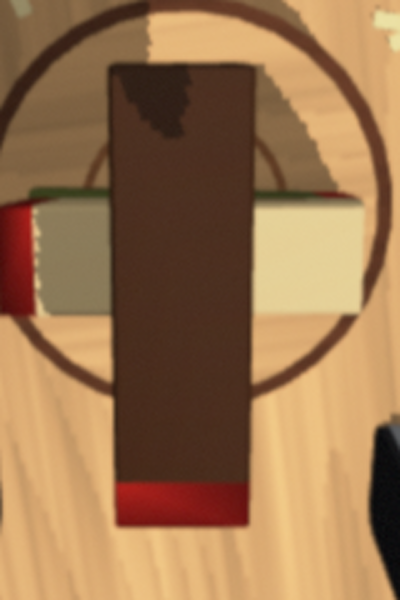

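Stack stands: dark on tan, on pale, on green. A last numeric check of the dark blank, then I retreat and confirm with the top view.

```bash
python3 corners.py w17 180 80 2.5 0 117,525 248,525 255,67 109,67 161.4,161.4,161.4,161.4
```

```text
ctr [ 521.3 -233.6  161.4] L 130.5 W 38.5 38.8 head -1.702 -1.701 -1.703
```

Emit:
drive_tool([
  [[-0.2, 0.5, 0.1, 0, 0, 0], [-0.5, 1, 0.2, 0, 0, 0], [-0.5, 1, 0.2, 0, 0, 0], [-0.5, 1, 0.2, 0, 0, 0]],
])

```text
time_s: 23.0
eef_pos: [465.4, -168.3, 426.2]
ee_rot: [-0.044, 0.75, 0.658, 0.054]
force: [-0.3, 0.0, -0.7]
grip_width: 0.801
```

Emit:
drive_tool([
  [[-0.2, 0.5, 0, 0, 0, 0], [-0.4, 1, 0, 0, 0, 0], [-0.4, 1, 0, 0, 0, 0], [-0.4, 1, 0, 0, 0, 0]],
])

```text
time_s: 23.5
eef_pos: [426.1, -69.2, 425.7]
ee_rot: [-0.045, 0.75, 0.657, 0.053]
force: [0.1, -0.7, 1.2]
grip_width: 0.802
```

```bash
python3 w.py t9 top; python3 w.py s10 scene; python3 - <<'E'
import cv2
a=cv2.imread('pics/s10.png')[90:190,160:270];b=cv2.imread('pics/t9.png')[130:290,180:400]
cv2.imwrite('pics/c10.png',cv2.hconcat([cv2.resize(a,(352,320),interpolation=2),cv2.resize(b,(440,320),interpolation=2)]))
E
```

```text
[426.1 -69.2 425.7] phi -0.132 [-0.46  0.09  1.72  0.14  1.38 -0.36] t 23.5 173.4 0.8022964016180035 F [ 0.1 -0.7  1.2]
[426.1 -69.4 425.7] phi -0.133 [-0.46  0.09  1.72  0.14  1.38 -0.36] t 23.55 173.4 0.8015967430581048 F [ 0.3  0.  -0.2]
```

View pics/c10.png

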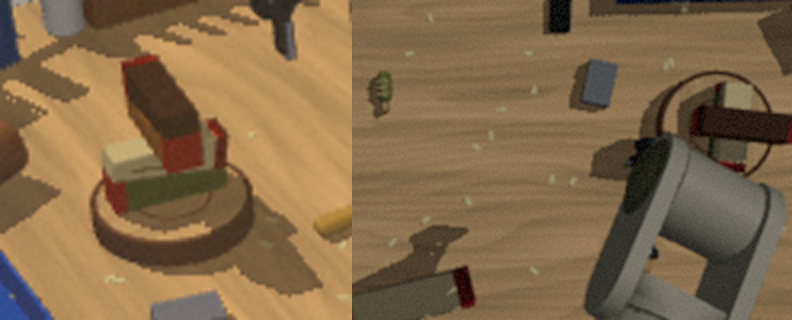

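```bash
python3 -c "
from rig import ctrl
print(ctrl.finish_job())"
```

```text
the job is handed in; nothing more can be done
None
```

I finished the stack and handed it in at about 23.6 s; the hand-in gives no verdict. Pale lies on green and dark on tan, both set down at the wedge tilt and head to tail. Tan lies squarely across pale, and the gripper is open and well clear.

**Last checks (wrist-camera corners, at the heights the given sizes imply):**

| Blank | Measured centre of top face (mm) | Expected (mm) | Heading (rad) |
|---|---|---|---|
| Pale | (519.6, -229.5) | (518.8, -229) | 3.02 thick end (sides 3.02 and -0.15), green -0.12 |
| Tan | (521.3, -230.3) | (521.5, -229.5) | 1.438, square to green within about 0.01 |
| Dark | (521.3, -233.6) | about (521, -234.5) | -1.702, tan 1.438 |

- **Centring and level:** centres are within about 4 mm of each other. I did not measure tilt or height directly. I judged the tops level from the tool tilt at release and the scene pictures.
- **Bystanders:** I kept clear of them, and the sponge, knife and fish showed no visible shift in the pictures. I did not remeasure the bystanders.
- **Disagreements:** the top and wrist cameras differed by about 3–4 mm on the tan and dark blanks before pick-up. I used the wrist values for both. My first colour-mask estimate of green's heading (-0.18) was off from perspective, so I used the corner measurement (-0.12).

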